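Free the seized vise knob and clamp a roughness specimen

ROBOT

A 7-joint arm with a two-finger parallel gripper is mounted at the origin on the work surface. World frame = base frame: x ahead of the robot, y to its left, z up, the work surface at z = 0. Lengths are in m, angles in degrees, forces in N, time in s.
With the tool pointing down it reaches from about 0.35 to 0.9 m from the base axis. Payload 8.1 kg.
Tool frame: the origin (TCP) lies at the very end of the fingers, on their centre line; the grasp point (between the pads) lies 19 mm behind it (robot.pinch_z is the distance from the TCP to the grasp point, in m); z points along the fingers, x is the direction in which the jaws open and shut, and the axes are right-handed (so a half turn about z gives the same grasp; the last joint's range is limited). The gripper opens to 92 mm and grips with 3 to 60 N. Pads are 19 mm wide; open, the fingers measure 130 mm over their backs; the gripper's body (75 mm by 190 mm) begins 47 mm behind the grasp point.
Start: joints at [-70.623, 24.895, 1.432, 90.138, -0.665, 64.973, -4.303], TCP at [0.267, 0.565, 0.227] pointing down, gripper open.
Joint ranges: [-149.89, 149.89], [-25.12, 119.58], [-72.63, 75.52], [4.76, 147.25], [-75.54, 255.54], [6.69, 114.76], [-157.13, 157.13]. Speed limits (degrees/s): [127.2, 127.2, 172.46, 172.46, 180, 180, 180].

INTERFACE

Orientations are given as a 3x3 rotation matrix whose columns are the frame's x, y, z axes.
In Python, from workcell import robot, kin, vision, ticket, finder gives the robot as it stands. Calls block until the motion is done:
- robot.move_ptp(position, orientation): joint-space move of the TCP to a pose.
- robot.servo_line(position, orientation=None, rate=0.15): straight line of the TCP; orientation=None keeps the orientation; rate is the mean speed in m/s.
- robot.movej(angles): joint-space move.
- robot.move_gripper(opening, grasp_force=None): finger opening in m; grasp_force is the grip in N (None keeps the last); returns when the fingers have stopped.
- robot.sleep(seconds).
- kin.ik(position, orientation): joint angles nearest the present ones, or None.
- robot.get_obs(): the state.
- vision.camera(name): name is "scene" or "top" or "wrist"; returns a dict with "image" (420x560x3 uint8, blue, green, red), "depth" (420x560 float32, m along the optical axis (not along the pixel's ray), 0 where there is no reading), "intrinsics" (3x3 intrinsics, pixels), "dist" ([k1, k2, p1, p2, k3] as OpenCV has them; the pictures are not rectified), "xyz" and "orientation" of the camera in the world. Camera axes: x right, y up, looking along -z (the intrinsics and any distortion apply to the point x, -y, -z); pixel columns grow to the right and rows downward; lengths in m; the calibration is good to about 2 mm. A picture is of the moment at which its call begins.
A pose or a line that the arm cannot do raises robot.MotionError and nothing moves.
- ticket.job_done(): hands the job in, once; it reports no verdict.
Trained networks look in a picture, given as the dict that the camera call returned (one of the last four; its "shot" number tells which), for a name from the list of things; names that differ only in an ending like _2 or _b are one class to them, and where a whole thing is asked for, a point or a joint stands for the part that bears it (a point fixed in the world has none). Each returns a list of dicts, best first, with "p" (0 to 1); they miss things now and then, are a little off and sometimes report something else, mostly with a low value. They report only what shows in the picture. A call takes as long as a camera call. They do not tell look-alikes from the thing itself.
- finder.find_in(thing, picture): "location" ([x, y, z] in m, in world coordinates, good to about 4 mm: the middle of the surface that is visible of it).
- finder.mark_of(thing, picture): "location" ([x, y, z] in m, in world coordinates, good to about 4 mm: a listed point, or the origin of a listed thing).
The state is a dict: "t": time; "qpos": joint angles; "qd": joint speeds; "joint_efforts": joint torques, N m; "eef_pos": TCP position; "orientation": TCP orientation; "wrist_force": force on the tool from outside, world axes, zero at the start; "wrist_torque": the same for the moment, N m; "opening": finger opening in m.
Only numpy, scipy, OpenCV 4.12 (cv2) and the standard library are available. Lean on these libraries where they do the work, as an engineer would, in place of code of your own. Each camera call takes 0.05 s, during which the arm holds its last target.

TASK

Lay the aluminium roughness specimen from the rubber pad flat on the bed of the small vise, between its brass jaw and its backstop, with its three top strips running across the vise. Then break the seized red knob loose with a short firm clockwise twist and keep turning it until the jaw has pushed the specimen against the backstop and grips it gently, at about 15 N and never above 25 N. Let go of the knob and leave everything else where it stands.

Things in the scene. Friction and masses are not known exactly. Their poses are not given: they have to be found in the camera images.
- vise: Specimen vise, fixed to the table: dark steel base plate 220 x 90 mm, 18 mm thick, its top is the bed. Origin: centre of the underside; x runs along it from knob end to backstop end (the jaw closes towards +x), y across. At its -x end a white drive block (85 x 70 mm, top 48 mm above the table) carries the red knob.
- vise_nest (a point): Where the specimen's underside centre should be set down: on the bed (18 mm above the table), 42 mm from the vise's origin along its x; 4 mm or more of play before and behind. The unyielding steel backstop (36 mm wide, 16 mm high above the bed) has been set with its face anywhere from 64 to 70 mm from the vise's origin along x.
- specimen: Loose aluminium block, 36 (x) x 44 (y) x 32 mm high, 0.15 to 0.28 kg; three strips (brass, blue, dark) on top run along its y. Origin: centre of its underside. It is clamped over its 36 mm: its x goes along the vise's x, either way round; its 44 mm overhang jaw and backstop by 4 mm each side. Starts on a black rubber pad 170 x 130 mm, top 8 mm above the table.
- knob_grip (a point): Grip point of the red T-bar knob, on its upright axis, 80 mm above the table and 55 mm from the vise's origin towards its -x. The bar is 50 mm long, 14 mm thick, from 57 to 93 mm above the table, over a black disc of 50 mm diameter. The point turns with the knob: its x lies along the bar, which starts along the vise's x.
- knob (a joint): Knob angle, rad, clockwise from above; starts at its stop, 0. Seized: over the first 0.1 to 0.15 rad it resists up to some 0.3 to 0.6 N m, then gives with a jerk; from 0.3 rad on only 0.06 N m friction, either way, the jaw advancing 12 mm per rad. Clamping starts somewhere from 0.65 to 1.2 rad; from there each newton adds 0.012 N m and takes 0.004 rad. Let go, it keeps about 5 N.
- jaw: The brass moving jaw, 36 mm wide (y), 16 mm high above the bed, driven by the knob. Origin: middle of its face at bed height; x as the vise's, pointing at the specimen. The face starts 20 mm from the vise's origin along x. It is sprung: 20 N per mm.
- brass_disc: Bystander: upright brass cylinder, 28 mm diameter, 22 mm high, on the rubber pad near the specimen. Origin: centre of its underside.
- objective: Bystander: dark objective lens, 32 mm diameter, 45 mm high, standing in a blue open case 160 x 120 x 35 mm. Origin: centre of its underside.
- cleaner: Bystander: bottle, 56 mm diameter, 140 mm high. Origin: centre of its underside.
- mug: Bystander: white mug, 76 mm diameter, 90 mm high. Origin: centre of its underside.
- driver: Bystander: screwdriver 160 mm long, lying on the table. Origin: under its middle.
- jar: Bystander: jar, 50 mm diameter, 60 mm high. Origin: centre of its underside.
Things that resemble listed ones, but are neither listed nor needed, are in the scene too. What is shaped like the vise but blue is not meant.

How it is judged (in metres and radians):
On the way, in this order (a step that is already met when the one before it is completed fails the run):
1. the specimen lies flat on the bed between jaw and backstop, its x along the vise, before the knob is turned (z of specimen in the frame of vise between 0.016 and 0.0205 m and x of specimen in the frame of vise between 0.036 and 0.053 m and y of specimen in the frame of vise between -0.012 and 0.012 m and angle between the x axis of specimen and the x axis of vise, either way round below 0.25 rad and angle between specimen's own z axis and vertical below 0.06 rad), for 0.2 s.
2. the knob is broken loose (the jaw has advanced more than 3.6 mm: knob past 0.3 rad) (x of jaw in the frame of vise above 0.0236 m), for 0.05 s.
3. the jaw grips the specimen with 8 to 25 N (contact force between jaw and specimen between 8 and 25 N), for 0.3 s.
At the end, for the whole second after the job is handed in: The specimen lies flat on the vise's bed (within 2.5 mm of bed height), square to the jaw within 0.06 rad, within 14 mm of the vise's middle line, pushed home against the backstop and gripped between jaw and backstop with 3 to 25 N, at rest, with the knob let go (contact force between jaw and specimen between 3 and 25 N and z of specimen in the frame of vise between 0.016 and 0.0205 m and x of specimen in the frame of vise between 0.0445 and 0.054 m and y of specimen in the frame of vise between -0.014 and 0.014 m and angle between the x axis of specimen and the x axis of vise, either way round below 0.06 rad and linear speed of specimen below 0.01 m/s); the robot touches nothing.
It fails at once if the jaw squeezes the specimen with more than 25 N (contact force between jaw and specimen above 25 N).
It fails at once if a bystander is moved more than 30 mm (distance of any of brass_disc, objective, cleaner, mug, driver, jar from where it was at the start of the episode above 0.03 m).
It also fails if it takes over 72 s, if anything falls off the work surface, if the arm or the gripper's body presses on something with over 40 N, if the wrist force passes 120 N, or if a joint passes its speed limit or range.

## Working session

There is one attempt and no reset: what is moved stays moved. The work goes in short steps, each a Python script; the robot and the scene stay as the last script left them, time stands still between calls to the robot, and variables do not carry over. Pictures are saved under pics/ and viewed, and the job is handed in when it is done.

```bash
ls; mkdir -p pics
python3 - <<'E'
from workcell import robot, kin, vision, ticket, finder
import cv2
o=robot.get_obs();print(o['t'],o['opening'],o['wrist_force'])
for n in ['scene','top']:
    c=vision.camera(n);cv2.imwrite(f'pics/{n}0.png',c['image'])
    print(n,c['xyz'],c['orientation'],c['intrinsics'],c['dist'])
    for th in ['vise','specimen','vise_nest','knob_grip','jaw','brass_disc']:
        for f in (finder.mark_of,finder.find_in):
            try: print(th,f.__name__,[( [round(v,4) for v in r['location']],round(r['p'],2)) for r in f(th,c)][:4])
            except Exception as e: print(th,e)
E
```

```text
pics
0.0 0.09194878379714624 [-0.77561709 -0.03019754  0.99092316]
scene [1.03142626 0.5770605  0.63865109] [[-0.75593383 -0.38836217  0.52700937]
 [ 0.6545197  -0.43242184  0.62017361]
 [-0.01296161  0.81374823  0.58107299]] [[404.89031995   0.         283.47550173]
 [  0.         404.89031995 207.02519184]
 [  0.           0.           1.        ]] [0.01304925 0.         0.         0.         0.        ]
vise call [([0.5379, 0.0211, -0.0006], 0.88), ([0.2378, 0.284, -0.0011], 0.61)]
vise call [([0.5397, 0.0404, 0.0214], 0.87), ([0.241, 0.2991, 0.0154], 0.83)]
specimen call [([0.4602, -0.2669, 0.0096], 0.84)]
specimen call [([0.5391, 0.04, 0.0161], 0.67), ([0.4673, -0.2534, 0.0345], 0.5)]
vise_nest call [([0.2732, 0.2745, 0.0175], 0.69), ([0.5785, 0.0048, 0.0169], 0.68)]
vise_nest call [([0.5378, 0.0359, 0.0171], 0.76), ([0.2415, 0.2979, 0.0172], 0.75)]
knob_grip call [([0.179, 0.299, 0.0809], 0.94), ([0.4866, 0.0294, 0.0819], 0.74)]
knob_grip call [([0.1911, 0.3062, 0.0691], 0.84), ([0.4927, 0.0356, 0.0703], 0.8)]
jaw call [([0.2509, 0.2787, 0.0212], 0.67), ([0.7788, -0.194, -0.002
[... 719 characters left out ...]
], 0.93), ([0.2349, 0.2833, 0.0198], 0.65)]
specimen call [([0.4567, -0.2686, 0.0023], 0.73)]
specimen call [([0.455, -0.2629, 0.0358], 0.52)]
vise_nest call [([0.2723, 0.2691, 0.0153], 0.62), ([0.5782, 0.0103, 0.0176], 0.57)]
vise_nest call [([0.2356, 0.2762, 0.0189], 0.88), ([0.5364, 0.0233, 0.0167], 0.75)]
knob_grip call [([0.1846, 0.3016, 0.0823], 0.84), ([0.485, 0.0338, 0.0836], 0.62), ([0.4564, -0.267, 0.006], 0.52)]
knob_grip call [([0.4804, 0.0293, 0.06], 0.9), ([0.188, 0.2936, 0.0603], 0.59)]
jaw call [([0.4591, -0.2674, 0.0059], 0.66), ([0.258, 0.2795, 0.0194], 0.59), ([0.5541, 0.0141, 0.0164], 0.4)]
jaw call []
brass_disc call [([0.5516, -0.2727, 0.0098], 0.57)]
brass_disc call []
```

View pics/scene0.png

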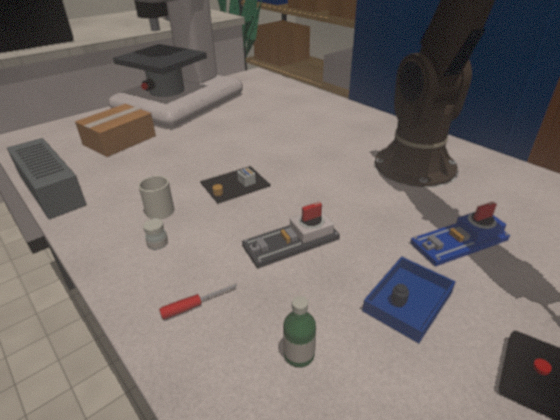

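View pics/top0.png

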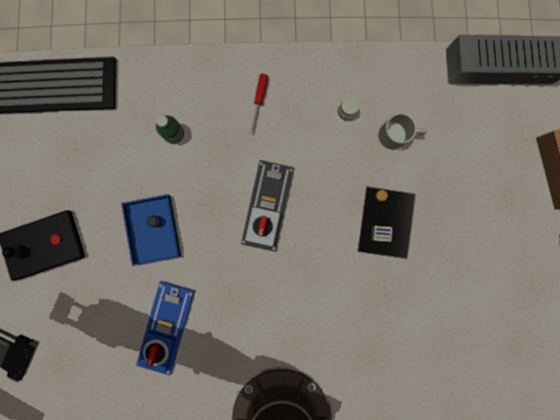

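Top picture: the steel vise with a white block is at (268,205), with its knob at (262,226). Its blue look-alike is at (166,327), and a red button on a black box at (56,240) could pass for a knob. The specimen is the striped block on the pad at (383,234), and the brass disc is at (382,196). By the description I choose the grey vise at (268,205) and the striped block at (383,234). Next I check with the wrist camera, close up.

```bash
cat > h.py <<'E'
from workcell import robot, kin, vision, ticket, finder
import cv2, numpy as np
def down(a):
    a=np.radians(a);c,s=np.cos(a),np.sin(a)
    return np.array([[c,s,0],[s,-c,0],[0,0,-1.]])
def px2w(c,uv,z):
    uv=np.array(uv,float).reshape(-1,1,2)
    n=cv2.undistortPoints(uv,np.array(c['intrinsics']),np.array(c['dist'])).reshape(-1,2)
    R=np.array(c['orientation']);o=np.array(c['xyz'])
    d=np.c_[n[:,0],-n[:,1],-np.ones(len(n))]@R.T
    t=(z-o[2])/d[:,2]
    return o+d*t[:,None]
def w2px(c,P):
    P=np.atleast_2d(P);R=np.array(c['orientation']);q=(P-np.array(c['xyz']))@R
    q=q*[1,-1,-1]
    return cv2.projectPoints(q,np.zeros(3),np.zeros(3),np.array(c['intrinsics']),np.array(c['dist']))[0].reshape(-1,2)
E
python3 - <<'E'
from h import *
o=robot.get_obs();print(np.round(o['orientation'],3))
for a in (76,-104): 
    for p in ([.55,.02,.33],[.46,-.26,.3]): print(a,p,kin.ik(p,down(a)))
E
```

```text
[[ 0.427  0.904  0.   ]
 [ 0.904 -0.427 -0.   ]
 [ 0.     0.    -1.   ]]
76 [0.55, 0.02, 0.33] [-28.67780604  14.1688824   27.15045715  92.92324222  -6.65596887
  74.51584007  75.54484242]
76 [0.46, -0.26, 0.3] [-25.49937324  20.81999646  67.99487232 100.42457338 -20.21010548
  72.53610739 123.42307007]
-104 [0.55, 0.02, 0.33] [-44.69962505  16.88933177  49.68248492  94.02423382 -13.2422359
  75.24634246 -96.8379079 ]
-104 [0.46, -0.26, 0.3] [-28.27161622  24.36537538  74.98862431 100.54728011 -24.46029554
  74.22895371 -51.62700877]
```

Run:
```python
from h import *
import pickle
robot.move_ptp([.50,.02,.36],down(76))
c=vision.camera('wrist');cv2.imwrite('pics/w_vise.png',c['image']);pickle.dump(c,open('cv.pkl','wb'))
print(c['xyz'],np.round(c['orientation'],3),robot.get_obs()['t'])
for th in ['vise','vise_nest','knob_grip','jaw']:
    print(th,[(np.round(r['location'],4),round(r['p'],2)) for r in finder.mark_of(th,c)][:3])
robot.move_ptp([.42,-.26,.33],down(90))
c=vision.camera('wrist');cv2.imwrite('pics/w_spec.png',c['image']);pickle.dump(c,open('cs.pkl','wb'))
print(c['xyz'],np.round(c['orientation'],3),robot.get_obs()['t'])
for th in ['specimen','brass_disc']:
    print(th,[(np.round(r['location'],4),round(r['p'],2)) for r in finder.mark_of(th,c)][:3])
```

```text
[0.43191167 0.03753187 0.51826103] [[ 0.241 -0.939 -0.246]
 [ 0.971  0.233  0.061]
 [-0.    -0.254  0.967]] 3.525
vise [(array([0.5402, 0.0183, 0.0008]), 0.75)]
vise_nest [(array([0.5776, 0.0102, 0.0149]), 0.75)]
knob_grip [(array([0.486 , 0.031 , 0.0806]), 0.8)]
jaw [(array([0.5602, 0.014 , 0.0178]), 0.67), (array([ 0.5549, -0.2733,  0.0092]), 0.26)]
[ 0.35062185 -0.25901536  0.48848409] [[-0.001 -0.967 -0.255]
 [ 1.    -0.001 -0.001]
 [ 0.    -0.255  0.967]] 4.9
specimen [(array([ 0.4569, -0.2668,  0.0095]), 0.73)]
brass_disc [(array([ 0.5563, -0.2724,  0.0096]), 0.74)]
```

View pics/w_vise.png

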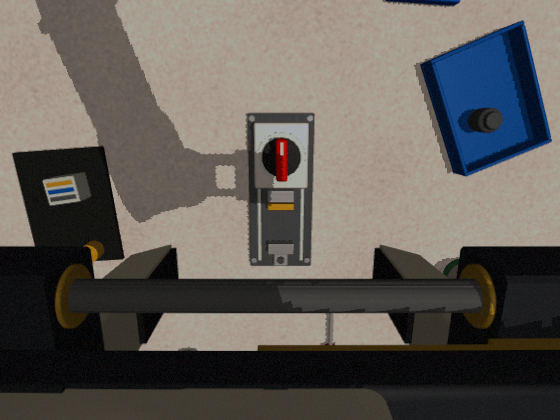

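View pics/w_spec.png

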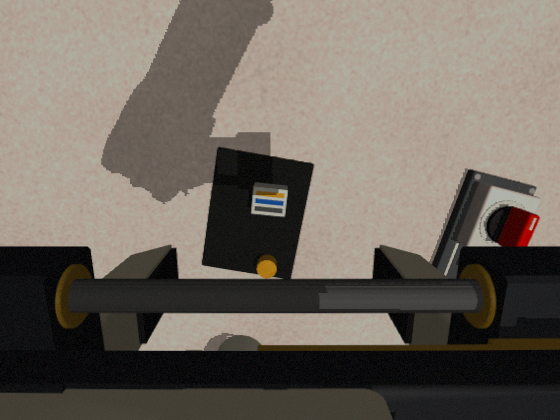

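Run:
```python
from h import *
a=cv2.imread('pics/w_spec.png')[170:290,200:320];b=cv2.imread('pics/w_vise.png')[100:280,225:345]
cv2.imwrite('pics/cs.png',cv2.resize(a,None,fx=5,fy=5,interpolation=cv2.INTER_NEAREST))
cv2.imwrite('pics/cv.png',cv2.resize(b,None,fx=3.3,fy=3.3,interpolation=cv2.INTER_CUBIC))
```

```text
(no output)
```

View pics/cs.png

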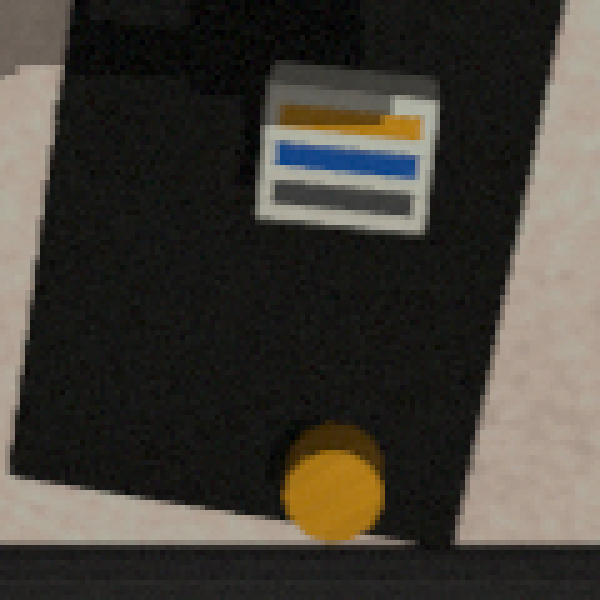

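View pics/cv.png

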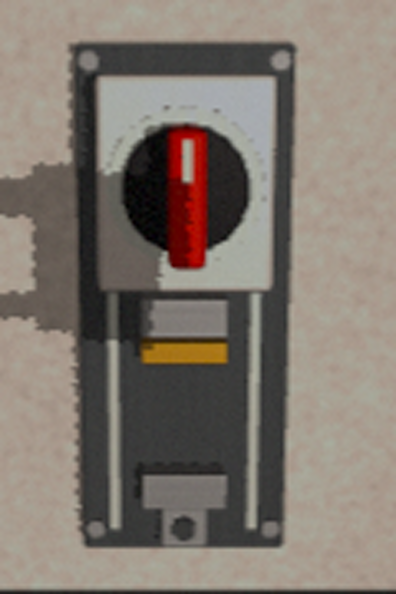

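Run:
```python
from h import *
import pickle
c=pickle.load(open('cs.pkl','rb'))
p=np.array([[256,219],[427,236],[439,99],[266,84]])/5+[199.9+0-.4+.0,169.5]
P=px2w(c,p,.04);print(np.round(P,4),'mid',P.mean(0))
e=P[1]-P[0];print('edge yaw',np.degrees(np.arctan2(e[1],e[0])),np.linalg.norm(e),np.linalg.norm(P[2]-P[1]))
s=px2w(c,np.array([[275,166],[415,180],[275,142],[415,155]])/5+[199.5,169.5],.04)
for i in(0,2): e=s[i+1]-s[i];print('strip yaw',np.degrees(np.arctan2(e[1],e[0])))
c=pickle.load(open('cv.pkl','rb'))
f=lambda q,z:px2w(c,np.array(q)/3.3+[224.5,99.5],z)
P=f([[72,43],[294,44],[282,547],[84,546]],.018);print(np.round(P,4),'mid',P.mean(0))
a=(P[2]+P[3])/2;b=(P[0]+P[1])/2;d=a-b;yaw=np.arctan2(d[1],d[0]);L=np.linalg.norm(d);print('vise yaw',np.degrees(yaw),'len',L,'w',np.linalg.norm(P[1]-P[0]),np.linalg.norm(P[2]-P[3]))
m=P.mean(0);ux=np.array([np.cos(yaw),np.sin(yaw),0]);
print('nest',m+ux*.042,'knob',m-ux*.055)
K=f([[187,128],[187,268]],.093);print('knob bar top',K,K.mean(0),np.linalg.norm(K[0]-K[1]))
J=f([[142,345],[227,345]],.034);print('jaw face top',((J-m)@ux), J.mean(0)-m)
J=f([[142,475],[227,475]],.034);print('backstop',((J-m)@ux),(J.mean(0)-m)@np.array([-ux[1],ux[0],0]))
```

```text
[[ 0.4709 -0.2899  0.04  ]
 [ 0.4754 -0.2461  0.04  ]
 [ 0.4396 -0.2433  0.04  ]
 [ 0.4358 -0.2868  0.04  ]] mid [ 0.45540554 -0.26653303  0.04      ]
edge yaw 84.14894302850166 0.04410186357113469 0.03593483799681585
strip yaw 84.16102655884349
strip yaw 84.59720074438037
[[ 0.4175  0.0015  0.018 ]
 [ 0.4395  0.0885  0.018 ]
 [ 0.6518  0.0363  0.018 ]
 [ 0.6299 -0.0502  0.018 ]] mid [0.53468534 0.01901237 0.018     ]
vise yaw -13.742431465481515 len 0.21859428602798128 w 0.08972162538668009 0.0891601951064813
nest [0.57548302 0.00903495 0.018     ] knob [0.4812598  0.03207804 0.018     ]
knob bar top [[0.45709012 0.03842917 0.093     ]
 [0.50516817 0.02671211 0.093     ]] [0.48112915 0.03257064 0.093     ] 0.04948523524076157
jaw face top [0.01210255 0.012221  ] [ 0.01191098 -0.00249105  0.016     ]
backstop [0.06941257 0.06953493] 0.00042988107270883896
```

Run:
```python
from h import *
import pickle
c=pickle.load(open('cv.pkl','rb'))
D=c['depth'];R=np.array(c['orientation']);o=np.array(c['xyz'])
for r in (215,225,235):
    cols=np.arange(246,316,1)
    n=cv2.undistortPoints(np.array([[[x,r]] for x in cols],float),c['intrinsics'],c['dist']).reshape(-1,2)
    d=np.c_[n[:,0],-n[:,1],-np.ones(len(n))]@R.T
    print(r,np.round((o+d*D[r,cols][:,None])[:,2]*1000).astype(int))
# grasp
Rg=down(84.3); C=np.array([.4554,-.2665])
robot.move_ptp([*C,.10],Rg)
robot.servo_line([*C,.016],rate=.08)
robot.move_gripper(.036,grasp_force=25)
b=robot.get_obs();print(b['t'],b['opening'],b['wrist_force'],b['eef_pos'])
```

```text
215 [  0   1   0   1 518  18  18  18  18  17  18  19  17  18  17  18  19  18
  19  19  18  18  18  19  17  18  19  18  18  18  19  17  18  19  20  20
  18  20  19  18  18  19  17  19  17  19  16  18  18  17  18  18  19  18
  19  21  18  19  18  20  18  18  18  18  17  18  16   1   1   1]
225 [ 0  1 -1  0 17 19 17 19 18 20 18 16 19 17 18 18 19 19 19 17 19 18 19 17
 18 18 19 19 19 19 17 18 17 19 17 19 17 19 19 17 18 19 18 18 18 17 19 19
 19 19 19 16 20 17 18 20 20 19 17 19 20 21 19 19 18 18  1  0  0  0]
235 [ 0 -1  0  0 17 19 17 18 18 18 20 19 19 20 18 18 18 18 19 17 19 18 18 17
 19 18 18 18 18 19 20 19 20 20 20 18 18 17 17 19 19 19 18 19 17 18 18 16
 19 19 19 17 19 20 18 19 21 19 19 17 19 18 19 17 19 17  1  1  0  1]
7.9333 0.04351147735250605 [ 0.29909774 -0.23155298 -0.01211997] [ 0.45538544 -0.2665129   0.01599808]
```

Run:
```python
from h import *
robot.servo_line([.4554,-.2665,.13],rate=.15)
b=robot.get_obs();print(b['opening'],b['wrist_force'])
y=np.radians(-13.74);N=np.array([.53469,.01901])+.044*np.array([np.cos(y),np.sin(y)])
print(N)
robot.move_ptp([*N,.13],down(76.26))
robot.servo_line([*N,.032],rate=.1)
b=robot.get_obs();print(b['opening'],b['wrist_force'])
c=vision.camera('wrist');cv2.imwrite('pics/w_pl.png',c['image'])
c=vision.camera('scene');cv2.imwrite('pics/s_pl.png',cv2.resize(c['image'][170:290,220:360],None,fx=5,fy=5,interpolation=cv2.INTER_CUBIC))
z=.032
while z>.0245:
    z-=.001; robot.servo_line([*N,z],rate=.03); b=robot.get_obs(); print(round(z,4),np.round(b['wrist_force'],2))
    if b['wrist_force'][2]>2.5: break
print(b['t'])
```

```text
0.0437514363711679 [-0.25275693  0.04263252 -2.27040198]
[0.57743088 0.00855928]
0.04378830354484322 [ 0.74773298  0.48702879 -1.94676598]
0.031 [-0.21  0.23 -1.59]
0.03 [-0.04  0.23 -1.88]
0.029 [ 0.63 -0.2  -2.43]
0.028 [-1.37  0.44 -1.86]
0.027 [ 0.39 -0.72 -2.15]
0.026 [ 0.49  0.5  -1.8 ]
0.025 [-4.27  0.83 11.79]
12.975
```

View pics/w_pl.png

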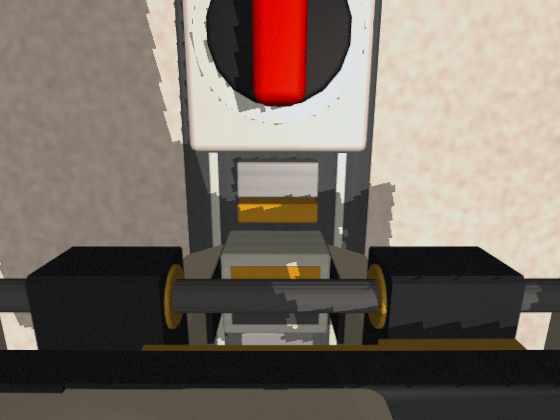

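View pics/s_pl.png

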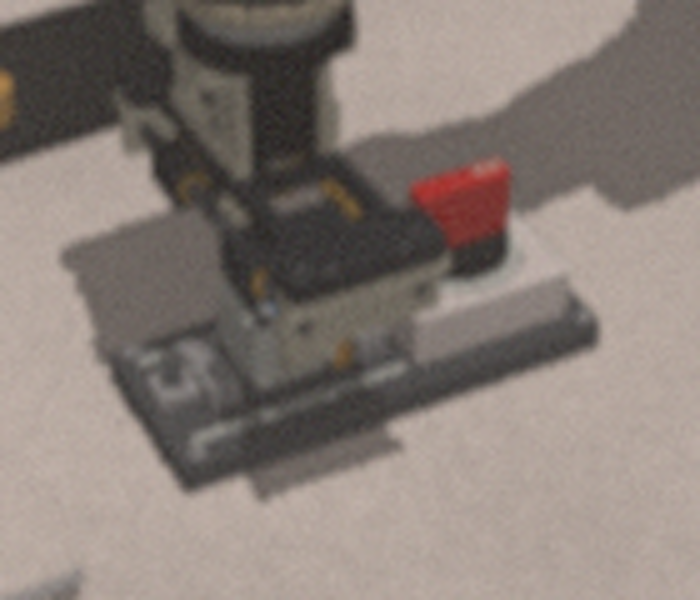

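The specimen sits square between the brass jaw (row 210) and the backstop (row 340), and the bed contact read 12 N. I release it and look.

Run:
```python
from h import *
import pickle
robot.move_gripper(.056)
p=robot.get_obs()['eef_pos']
robot.servo_line([p[0],p[1],.14],rate=.15)
robot.move_ptp([.50,.02,.30],down(76.26))
c=vision.camera('wrist');pickle.dump(c,open('cv2.pkl','wb'))
print(robot.get_obs()['t'],robot.get_obs()['wrist_force'],robot.get_obs()['wrist_torque'],[(np.round(r['location'],4),round(r['p'],2)) for r in finder.mark_of('specimen',c)][:3])
cv2.imwrite('pics/w_after.png',cv2.resize(c['image'][60:280,200:360],None,fx=3.0,fy=2.7*3/2.7,interpolation=cv2.INTER_CUBIC)[:600])
```

```text
15.15 [-0.3397039   0.41884585 -0.2731679 ] [-0.01071784  0.04596544  0.02420735] [(array([0.5793, 0.0048, 0.0173]), 0.88), (array([0.5771, 0.0093, 0.0169]), 0.5)]
```

View pics/w_after.png

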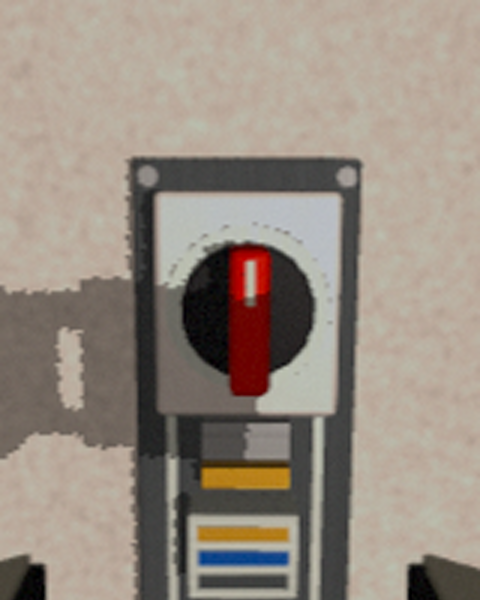

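Run:
```python
from h import *
import pickle
c=pickle.load(open('cv2.pkl','rb'))
K=px2w(c,np.array([[250,243],[250,395]])/3+[199.67,59.67],.093);print('bar',K,K.mean(0),np.linalg.norm(K[0]-K[1]))
J=px2w(c,np.array([[187,515],[300,515]])/3+[199.67,59.67],.05);y=np.radians(-13.74);ux=np.array([np.cos(y),np.sin(y),0])
print('spec front',(J-[.53469,.01901,0])@ux,np.degrees(np.arctan2(*(J[1]-J[0])[[1,0]])))
k=(np.array([.4813,.0321])+K.mean(0)[:2])/2;print(k)
robot.move_gripper(.05)
robot.move_ptp([*k,.12],down(76.26))
t0=robot.get_obs()['t']
robot.servo_line([*k,.062],rate=.08)
print(robot.get_obs()['t']-t0)
T=[]
for i in range(5): T.append(robot.get_obs()['wrist_torque']); robot.sleep(.02)
print(np.round(T,3))
robot.move_gripper(.008,grasp_force=60)
for i in range(3):
    b=robot.get_obs();print(b['t'],b['opening'],np.round(b['wrist_force'],2),np.round(b['wrist_torque'],3),b['qpos'][6]);robot.sleep(.03)
```

```text
bar [[0.45582283 0.03896629 0.093     ]
 [0.50552773 0.02713241 0.093     ]] [0.48067528 0.03304935 0.093     ] 0.05109420313340744
spec front [0.0265533  0.02652321] 76.2987991134749
[0.48098764 0.03257467]
0.875
[[ 0.018 -0.013 -0.002]
 [ 0.039  0.009  0.01 ]
 [-0.012 -0.023  0.022]
 [ 0.036  0.005  0.009]
 [ 0.038  0.038 -0.014]]
17.9583 0.013379590914191043 [1.35 4.25 1.2 ] [ 0.82  -0.083 -0.138] 95.41084551222858
17.9917 0.013699796390144205 [-0.    3.61  1.46] [ 0.944 -0.084 -0.127] 95.41236846862355
18.025 0.013284737876937803 [1.33 4.97 2.19] [ 0.996 -0.129 -0.107] 95.41261950189737
```

Run:
```python
from h import *
k=np.array([.48099,.03257,.062]);a0=76.26
for d in (0.4,0.8,1.2): print(d,np.round(kin.ik(k,down(a0-np.degrees(d))),1))
robot.move_ptp(k,down(a0-np.degrees(.4)))
for i in range(4):
    b=robot.get_obs();print(b['t'],b['opening'],np.round(b['wrist_force'],2),np.round(b['wrist_torque'],3));robot.sleep(.03)
c=vision.camera('wrist');cv2.imwrite('pics/w_k.png',c['image'])
c=vision.camera('scene');cv2.imwrite('pics/s_k.png',cv2.resize(c['image'][170:290,220:360],None,fx=5,fy=5,interpolation=cv2.INTER_CUBIC))
```

```text
0.4 [-42.7  30.2  44.8 122.5 -33.5  40.   78.1]
0.8 [-46.6  32.6  51.2 122.8 -38.6  42.3  60.8]
1.2 [-50.   35.5  57.5 123.  -43.7  45.1  43.4]
18.45 0.013653904324086091 [ 1.33  8.6  -0.63] [ 1.924 -0.523 -0.056]
18.4833 0.01394334639462524 [ 2.63  8.57 -0.71] [ 1.85  -0.497 -0.026]
18.5167 0.01343062229599155 [2.13 8.89 0.38] [ 1.897 -0.596 -0.014]
18.55 0.013555292107802227 [ 2.66  9.34 -0.47] [ 1.849 -0.522 -0.046]
```

View pics/w_k.png

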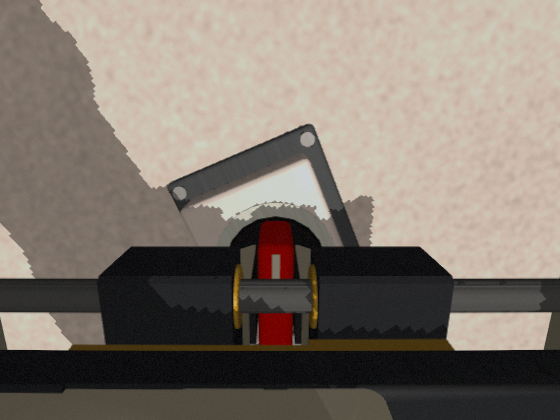

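View pics/s_k.png

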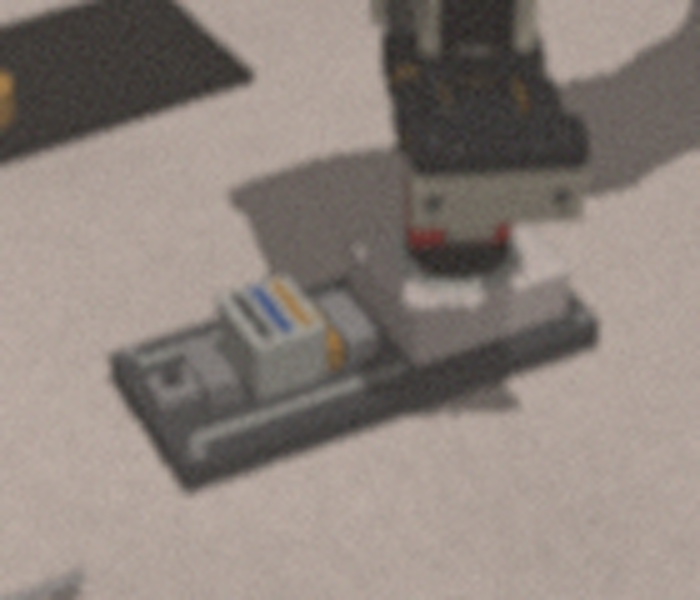

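```bash
cat >> h.py <<'E'
def rd(n=6):
    F=[];T=[]
    for i in range(n):
        b=robot.get_obs();F.append(b['wrist_force']);T.append(b['wrist_torque']);robot.sleep(.01)
    return np.mean(F,0),np.mean(T,0),b
E
python3 - <<'E'
from h import *
k=np.array([.48099,.03257,.062]);a0=76.26
R=down(a0-np.degrees(.4))
for dy in (.0003,.0006,.001):
    robot.servo_line(k+[0,dy,0],R,rate=.02);F,T,b=rd();print(dy,np.round(F,2),np.round(T,3),b['t'])
E
```

```text
0.0003 [ 3.04  7.91 -1.67] [ 1.685 -0.584 -0.012] 18.975
0.0006 [ 2.66  6.88 -1.41] [ 1.48  -0.585 -0.003] 19.275
0.001 [ 2.89  5.53 -1.27] [ 1.169e+00 -5.560e-01  1.000e-03] 19.575
```

Run:
```python
from h import *
k=np.array([.48099,.03257,.062])+[.0008,.0023,0];a0=76.26
R=down(a0-np.degrees(.4))
robot.servo_line(k,R,rate=.02);F,T,b=rd();print(np.round(F,2),np.round(T,3),b['t'])
for d in (.5,.6,.7,.8,.86,.92):
    robot.move_ptp(k,down(a0-np.degrees(d)));F,T,b=rd();print(d,np.round(F,2),np.round(T,3),b['t'])
    if abs(T[2])>.2: break
```

```text
[-0.7  -0.12  3.17] [-0.017  0.138  0.053] 19.875
0.5 [0.44 0.53 2.82] [ 0.069 -0.026 -0.046] 20.175
0.6 [1.8  1.21 1.06] [ 0.199 -0.367 -0.024] 20.475
0.7 [ 3.88  2.3  -1.2 ] [ 0.493 -0.882 -0.052] 20.775
0.8 [ 5.46  3.07 -2.31] [ 0.655 -1.157 -0.037] 21.075
0.86 [ 6.2   3.42 -3.39] [ 0.706 -1.305 -0.035] 21.375
0.92 [ 6.84  3.71 -4.22] [ 0.742 -1.449 -0.025] 21.675
```

Run:
```python
from h import *
k=np.array([.48099,.03257,.062])+[.0022,.003,0];a0=76.26
robot.servo_line(k,down(a0-np.degrees(.92)),rate=.02);F,T,b=rd();print(np.round(F,2),np.round(T,3),b['t'])
for d in np.arange(.95,1.081,.03):
    robot.move_ptp(k,down(a0-np.degrees(d)));F,T,b=rd(8);print(round(d,3),np.round(F,2),np.round(T,3),b['t'])
    if abs(T[2])>.15: break
c=vision.camera('scene');cv2.imwrite('pics/s_k2.png',cv2.resize(c['image'][170:290,220:360],None,fx=5,fy=5,interpolation=cv2.INTER_CUBIC))
```

```text
[0.83 1.03 3.63] [ 0.211 -0.197  0.082] 21.975
0.95 [0.39 1.36 4.71] [ 0.171 -0.072 -0.048] 22.2917
0.98 [0.91 1.26 4.94] [ 0.177 -0.086 -0.033] 22.6083
1.01 [0.89 1.05 5.32] [ 0.208 -0.162 -0.029] 22.925
1.04 [1.54 1.45 4.64] [ 0.235 -0.249 -0.027] 23.2417
1.07 [2.49 1.57 4.36] [ 0.269 -0.458 -0.039] 23.5583
```

View pics/s_k2.png

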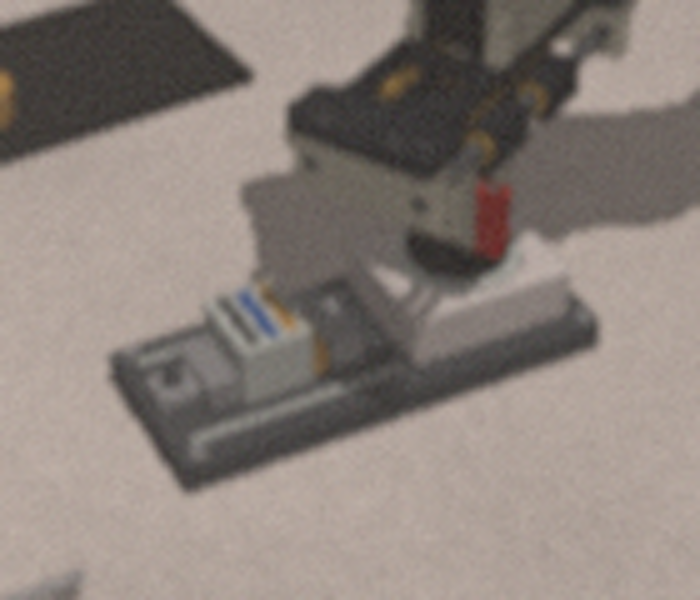

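Run:
```python
from h import *
k=np.array([.48099,.03257,.062])+[.0026,.0033,0];a0=76.26
for d in np.arange(1.085,1.23,.015):
    robot.move_ptp(k,down(a0-np.degrees(d)));F,T,b=rd(12);print(round(d,3),np.round(F,2),np.round(T,3),b['t'])
    if abs(T[2]+.035)>.09: break
```

```text
1.085 [1.29 0.58 5.75] [ 0.046 -0.227 -0.004] 23.9583
1.1 [1.31 0.39 5.23] [ 0.015 -0.23  -0.014] 24.3083
1.115 [1.34 0.25 5.7 ] [-0.002 -0.265  0.035] 24.6583
1.13 [1.31 0.24 5.82] [-0.05  -0.286  0.053] 25.0083
1.145 [ 2.01 -0.16  5.56] [-0.074 -0.315  0.101] 25.3583
```

Run:
```python
from h import *
k=np.array([.48099,.03257,.062])+[.0026,.0033,0];a0=76.26
for d in (1.153,1.16):
    robot.move_ptp(k,down(a0-np.degrees(d)));F,T,b=rd(40);print(round(d,3),np.round(F,2),np.round(T,3),b['t'],b['orientation'][:,0])
    if T[2]>.16: break
```

```text
1.153 [ 1.75 -0.18  5.31] [-0.104 -0.323  0.149] 25.9417 [9.84511947e-01 1.75317490e-01 6.07787026e-05]
1.16 [ 1.82 -0.45  5.39] [-0.13  -0.341  0.172] 26.525 [9.85693021e-01 1.68550445e-01 1.24155826e-04]
```

Run:
```python
from h import *
k=np.array([.48099,.03257,.062])+[.0026,.0033,0];a0=76.26
robot.move_ptp(k,down(a0-np.degrees(1.167)));F,T,b=rd(40);print(np.round(F,2),np.round(T,3),b['t'])
robot.move_gripper(.045)
F,T,b=rd(6);print(b['opening'],np.round(F,2),np.round(T,3))
robot.servo_line([*k[:2],.13],rate=.1)
robot.move_ptp([.52,.012,.31],down(76.26))
robot.sleep(.3)
F,T,b=rd(6);print(b['t'],np.round(F,2))
c=vision.camera('wrist');cv2.imwrite('pics/w_end.png',cv2.resize(c['image'][90:290,200:360],None,fx=3,fy=3,interpolation=cv2.INTER_CUBIC))
import pickle;pickle.dump(c,open('ce.pkl','wb'))
c=vision.camera('scene');cv2.imwrite('pics/s_end.png',cv2.resize(c['image'][170:290,220:360],None,fx=5,fy=5,interpolation=cv2.INTER_CUBIC))
```

```text
[ 2.05 -0.31  5.18] [-0.163 -0.365  0.196] 27.1083
0.0448528415469433 [0.09 0.08 0.01] [-0.099  0.041 -0.014]
29.8583 [-0.18  0.24 -0.16]
```

View pics/w_end.png

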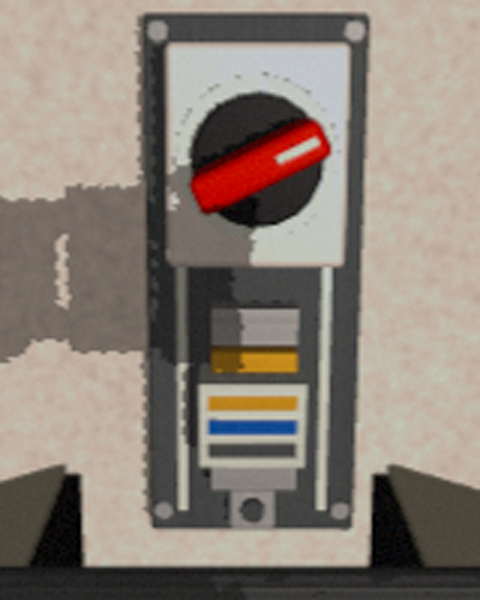

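View pics/s_end.png

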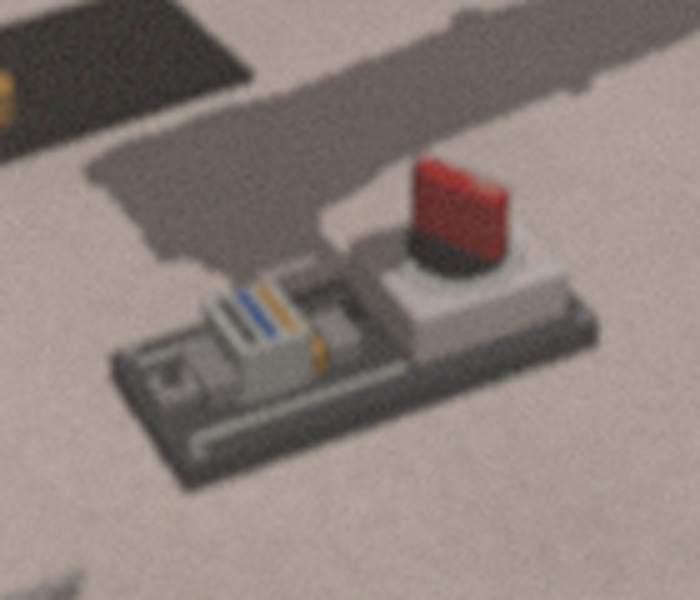

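Run:
```python
from h import *
import pickle
c=pickle.load(open('ce.pkl','rb'));g=lambda q,z:px2w(c,np.array(q)/3+[199.67,89.67],z)
K=g([[199,199],[322,138]],.093);e=K[0]-K[1];a=np.degrees(np.arctan2(e[1],e[0]));print('bar',a,np.linalg.norm(e),'turn rad',np.radians(-13.74-a)%np.pi)
y=np.radians(-13.74);ux=np.array([np.cos(y),np.sin(y),0])
P=g([[198,386],[308,386],[306,467],[198,467]],.05);print('spec x',(P.mean(0)-[.53469,.01901,0])@ux,'y',(P.mean(0)-[.53469,.01901,0])@[-ux[1],ux[0],0],[np.linalg.norm(P[i]-P[i-1]) for i in range(4)])
B=g([[198,386],[308,385]],.05);d=B[1]-B[0];print('yaw',np.degrees(np.arctan2(d[1],d[0]))-76.26)
J=g([[212,372],[298,372]],.034);print('jaw',((J-[.53469,.01901,0])@ux))
```

```text
bar -77.59224738804477 0.04650053490175288 turn rad 1.1144319517193306
spec x 0.0519228703434288 y -0.00032764099456187787 [np.float64(0.034283022604033424), np.float64(0.04393258238100237), np.float64(0.03428069229255809), np.float64(0.044001695217711446)]
yaw 0.5114004417943363
jaw [0.03327069 0.0332893 ]
```

Run:
```python
from h import *
print(ticket.job_done())
```

```text
the job is handed in; nothing more can be done
None
```

The specimen is lying flat in the grey vise, pushed against the backstop and clamped. The job was handed in at about 30 s of the 72 s allowed, and no verdict was reported.

**Placing:** I set the specimen down square between the jaw and the backstop, with its three strips running across the vise. I chose the grey vise with the white block, not the blue look-alike.

**Knob:** I broke it loose with one 0.4 rad clockwise twist, re-centred the gripper on the knob's axis, then turned on in small steps. The torque began to rise at about 1.1 rad, and I stopped at a commanded 1.167 rad.

**Grip force:** I could not measure it directly. The last torque reading was 0.196 N m, held for about 0.5 s. Allowing for friction either way, that means roughly 11 to 21 N, and I take it as about 15 N.

**Last checks, after letting go:**
- **Position:** the specimen is at about x = 0.052 m and y = 0 in the vise's frame, about 0.5° off square.
- **Contact:** it lies against both the backstop and the jaw, whose face is at about 0.033 m.
- **Robot:** the wrist force is near zero, and the arm is clear of everything.

**Unconfirmed or off:**
- The force left in the grip after letting go (about 5 N by the description) was not measured.
- The bar measured about 1.11 rad in the picture. That is lower than the commanded angle, as expected from spring-back, but the picture's precision is no better than a few hundredths of a radian.
- In that same picture, the specimen's 36 mm side measured about 34 mm, so its x is good to 1 to 2 mm.
- I did not measure the bystanders again at the end.

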